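# Seat the bending jig in its slide bed and lock it

### The job

Gently push the wooden bending-jig board along its rails with the fingertips, without pinching or lifting it, until it drops into the locating notches and lies flat on the rails. Then, as gently, push the steel keeper round by its peg until it lies straight across the board. Leave the other things on the bench alone and take the hand clear.

Things in the scene. Friction and masses are not known exactly. Their poses are not given: they have to be found in the camera images.
- bed: fixed steel slide bed, 400 long, 185 wide (mm). Origin on the table (z 0) under the board's seated place. Two rails run along its y, from y -245 (open end) to +145; x across, z up. Rail tops 30 high, between guide walls with inner faces at x +-62, tops 44 high. Between the rails (x -18..18) its floor is 10 high.
- jig_board: loose wooden board on the rails, 120 (x) by 150 (y) by 18 thick, 0.45 to 0.8 kg, axes as the bed's. Origin: centre of the panel's underside, 38 mm above the table while riding, 30 when seated. Starts 75 to 155 mm short of its seat; is pushed to the bed's +y against 2 to 6 N of friction. Three steel bending pins, 32 tall, are fixed on top at x -42, y 45, 10 and -30.
- cleat (a point): where to push the board: middle of the outer (-y) face of the wooden cleat on its trailing edge. The cleat is 120 wide, 16 thick, 22 tall on top of the panel and flush with the board's edge, 75 mm behind the origin: face and edge make one flat wall, 38 to 78 mm above the table while riding, 8 lower when seated
- board_foot (a point): midway between the soles of the board's two front feet. Four feet, 14 long, 8 tall: front pair close together at the board's y +50, rear pair wider apart at y -50. Over the notches all drop at once: the board sinks 8 mm, lies flat, with 3 mm play either way, and resists more pushing. Slide under 0.05 m/s and stop by 10 to 25 N; at 0.3 m/s it skips over
- notches (a point): midway between the front notches, at rail-top height. Front pair: 20 long gaps in the inner half of the rails (x +-18..38) at the bed's y +50; rear pair in the outer half (x +-38..61) at y -50; 20 deep
- end_stop (a point): top edge of a crossbar over the rails at the bed's y 125 to 137, 50 mm high. It is 50 mm past the seated board's front edge: it is not the seat, a board touching it has gone too far
- bed_home (a point): where the board's origin lies when seated: the bed's x 0, y 0, 30 mm above the table
- keeper (a joint): angle of the keeper, a level steel bar 18 wide, 9 thick, 80 long, turning on an upright pivot; underside 51 mm above the table, 3 mm over the seated board, too low for an unseated one. 0: points to the bed's +y, clear of the board; positive is counter-clockwise from above; 1.57: points to the bed's -x, straight across the board; stops at -0.7, 1.62. Starts -0.6 to 0.1. Stays put; needs 1 N
- keeper_pivot (a point): the keeper's pivot axis, at the bed's x 87, y 0, 51 mm above the table
- keeper_peg (a point): on the axis of the upright finger peg at the keeper's free end: round, 12 mm diameter, 60 to 94 mm above the table, 70 mm from the pivot along the bar; this point is 81 mm above the table
- hammer: bystander, to be left alone: lying forge hammer, 260 long (mm). Origin: middle of the underside
- horseshoe: bystander, to be left alone: lying dark steel horseshoe, 112 across, 12 thick (mm). Origin: middle of the underside
- hardy: bystander, to be left alone: standing dark steel cone-topped hardy tool, 38 wide, 75 tall (mm). Origin: middle of the underside
- wax_tin: bystander, to be left alone: round steel tin, 60 across, 75 tall (mm). Origin: middle of the underside
- mug: bystander, to be left alone: blue mug, 76 across, 85 tall (mm). Origin: middle of the underside
- tongs: bystander, to be left alone: lying dark steel tongs, 320 long, 14 tall (mm). Origin: middle of the underside
- brush: bystander, to be left alone: lying brush, 200 long (mm). Origin: middle of the underside
Things that resemble listed ones, but are neither listed nor needed, are in the scene too. There is more than one size of the jig_board; the job needs the largest.

How it is judged:
By the outcome, as a careful person would: the job done as asked, in the order asked, and still so for the second after the job is handed in, with the robot touching nothing.
It also fails if it takes over 54 s, if anything falls off the work surface, if the arm or the gripper's body presses on something with over 40 N, if the wrist force passes 120 N, or if a joint passes its speed limit or range.

### The arm

A 7-joint arm with a two-finger parallel gripper is mounted at the origin on the work surface. World frame = base frame: x ahead of the robot, y to its left, z up, the work surface at z = 0. Lengths are in m, angles in rad, forces in N, time in s.
With the tool pointing down it reaches from about 0.4 to 0.925 m from the base axis. Payload 5.6 kg.
Tool frame: the origin (TCP) lies on the centre line of the jaws, within the pads' length; the fingertips stand 8 mm ahead of it and the grasp point (between the pads) lies 11 mm behind it; z points along the fingers, y is the line along which they close (so a half turn about z gives the same grasp; the last joint's range is limited). The gripper opens to 85 mm and grips with 20 to 120 N. Pads are 22 mm wide; open, the fingers measure 114 mm over their backs; the gripper's body (76 mm by 85 mm) begins 54 mm behind the grasp point. The pads swing forward as they close: fully open they stand 13 mm farther back than shut.
Start: joints at [1.295, 0.468, -0.012, 1.603, 0.006, 1.071, -0.056], TCP at [0.15, -0.632, 0.239] pointing down, gripper open.
Joint ranges: [-2.53, 2.53], [-0.31, 2.02], [-1.57, 1.55], [0.28, 2.44], [-1.29, 4.43], [0.15, 1.84], [-2.92, 2.92]. Speed limits (rad/s): [2.57, 2.57, 3.14, 3.14, 3.14, 3.14, 3.14].

### API

Orientations are given as a rotation vector (axis times angle).
In Python, from cell import robot gives the robot as it stands.
- The arm moves only by the tool carry_out, never from a script. Its argument "rows" is a list of rows, each an object with "gripper": the closure, from -1 (fully open) to 1 (shut); "slide": the shift along the tool's x, y, z in units of 25 mm (1.0 is 25 mm), a list of three; "turn": the turn, a rotation vector about the tool's x, y, z in units of 6 degrees (1.0 is 6 degrees), a list of three. A call has 1 to 12 rows; each row shifts and turns the commanded pose from where the row before left it, along the tool's axes as they then stand; what a row does not reach is not made up. A row lasts 1/12 s, in which the tool goes at most 41.7 mm and 7.16 degrees, less where a joint would pass 70% of its speed; a pose out of reach is approached as far as the arm can. A call is refused whole if a number of a shift passes 1 or a number of a turn 1, either way. A call with a gripper value outside its range is refused whole. The fingers move at their own pace and stop on an object; "squeeze" is the grip in N (left out, the last holds). Time passes only in rows, so rows that do not move let the fingers close. It gives the time, the measured TCP pose, the force, the opening and the grip force at its end, in the units of the state.
- robot.observe(): the state, without advancing time (a new reading comes with each control period).
- robot.read_camera(name): name is "side" or "top" or "wrist"; returns a dict with "img" (400x640x3 uint8, red, green, blue), "fovy" (degrees; the focal length in pixels is half the picture's height over the tangent of half this angle, whatever the lens; pixels are square), "cx", "cy" (the principal point, pixels), "rvec" (rotation vector, rad) and "tvec" (3), from world to camera coordinates, as OpenCV has them. Camera axes: x right, y down, z forward; pixel columns grow to the right and rows downward; lengths in m; the calibration is good to about 2 mm. The wrist camera is an equidistant fisheye: a pixel r from the principal point sees the ray r / f radians off the axis. A picture is of the moment at which its call begins. There is no depth.
- robot.sign_off(): hands the job in; it is judged then, once.
The state is a dict: "time": time; "q": joint angles; "joint_vel": joint speeds; "effort": joint torques, N m; "position": TCP position; "orientation": TCP orientation; "ft_force": force on the tool from outside, world axes, zero at the start; "moment": the same for the moment, N m; "grip_width": finger opening in m; "gripper_force": force on a finger pad.
Only numpy, scipy, OpenCV 4.12 (cv2) and the standard library are available. Lean on these libraries where they do the work, as an engineer would, in place of code of your own. Each camera call takes 0.05 s, during which the arm holds its last target. There are 200 camera calls.

## Working session

There is one attempt and no reset: what is moved stays moved. The work goes in short steps, Python scripts to look and compute and a tool call to move; the robot and the scene stay as the last step left them, time stands still between calls to the robot, and variables do not carry over. Pictures are saved under pics/ and viewed, at most 10 in all, crops included, and the job is handed in when it is done.

Besides the shell and the picture viewer there is one more tool, called after ">>>" as name([rows], argument=value, ...), one row to a line, values as JSON. carry_out: Moves the arm, as the interface text tells. Its arguments: {"type":"object","properties":{"rows":{"type":"array"},"squeeze":{"type":"number"}},"required":["rows"]}

```bash
mkdir -p pics; ls; cat > h.py <<'E'
import numpy as np, cv2
from cell import robot
def cam(n):
    c=robot.read_camera(n); c['f']=200/np.tan(np.radians(c['fovy'])/2)
    c['R']=cv2.Rodrigues(np.array(c['rvec'],float))[0]; c['t']=np.array(c['tvec'],float); c['n']=n; return c
def save(c,p,crop=None,s=1):
    im=c['img'][:,:,::-1]
    if crop: im=im[crop[1]:crop[3],crop[0]:crop[2]]
    cv2.imwrite('pics/'+p,cv2.resize(im,None,fx=s,fy=s,interpolation=cv2.INTER_CUBIC))
def ray(c,u,v):
    x,y=(u-c['cx'])/c['f'],(v-c['cy'])/c['f']
    if c['n']=='wrist':
        r=np.hypot(x,y); d=np.array([x/r*np.sin(r),y/r*np.sin(r),np.cos(r)])
    else: d=np.array([x,y,1])
    return -c['R'].T@c['t'], c['R'].T@(d/np.linalg.norm(d))
def onz(c,u,v,z):
    o,d=ray(c,u,v); return o+d*(z-o[2])/d[2]
def tri(rs):
    A=np.zeros((3,3));b=np.zeros(3)
    for o,d in rs:
        P=np.eye(3)-np.outer(d,d);A+=P;b+=P@o
    p=np.linalg.solve(A,b); return p,[np.linalg.norm(np.cross(p-o,d)) for o,d in rs]
def proj(c,p):
    X=c['R']@np.array(p,float)+c['t']
    if c['n']=='wrist':
        th=np.arctan2(np.hypot(X[0],X[1]),X[2]);h=np.hypot(X[0],X[1]);return np.array([c['cx']+c['f']*th*X[0]/h,c['cy']+c['f']*th*X[1]/h])
    return np.array([c['cx']+c['f']*X[0]/X[2],c['cy']+c['f']*X[1]/X[2]])
E
python3 - <<'E'
from h import *
np.set_printoptions(precision=3,suppress=True)
for n in ['top','side']:
    c=cam(n); save(c,n+'1.png'); print(n,c['f'],c['cx'],c['cy'],-c['R'].T@c['t'],c['R'])
print(robot.observe())
E
```

```text
pics
top 424.45176219277806 323.2725504739013 195.44421168778865 [0.323 0.038 1.208] [[ 0.023 -1.    -0.015]
 [-0.983 -0.02  -0.181]
 [ 0.181  0.019 -0.983]]
side 395.3055124369061 324.5570963096694 195.73362623320278 [0.188 0.901 0.907] [[-0.918 -0.397  0.007]
 [-0.268  0.607 -0.748]
 [ 0.293 -0.688 -0.664]]
{'time': 0.1, 'q': array([ 1.295,  0.468, -0.012,  1.604,  0.006,  1.071, -0.056]), 'joint_vel': array([ 0.001, -0.003, -0.001, -0.004, -0.002,  0.001,  0.   ]), 'effort': array([  0.002, -53.351,   0.022, -25.196,   0.012,   0.004,  -0.   ]), 'position': array([ 0.15 , -0.632,  0.238]), 'orientation': array([-3.119, -0.365,  0.   ]), 'ft_force': array([-0.477,  0.453, -0.049]), 'moment': array([ 0.039,  0.016, -0.04 ]), 'gripper_force': 0.0, 'grip_width': 0.08545106837428043}
```

View pics/top1.png

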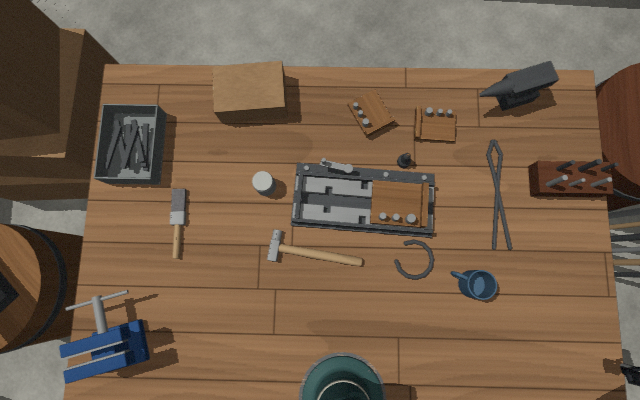

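View pics/side1.png

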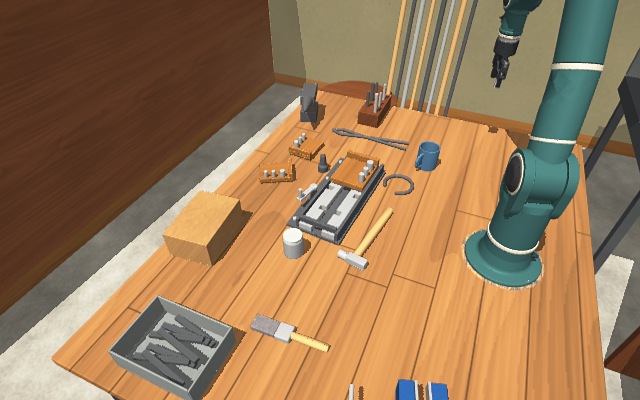

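Both views show the bed with its long axis along world y: its open end is at the right in the top view (~435,205) and the end stop at the left (~297,195).

There are three candidate boards in the top view, at (398,203), (372,113) and (436,124). The one at (398,203) fits: it is the largest, lies on the rails and has its pins on the bed's -x side. I'll confirm this in a crop.

```bash
python3 - <<'E'
from h import *
c=cam('top'); save(c,'top2.png',(280,85,470,245),4)
c=cam('side'); save(c,'side2.png',(255,125,405,265),4)
E
```

```text
(no output)
```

View pics/top2.png

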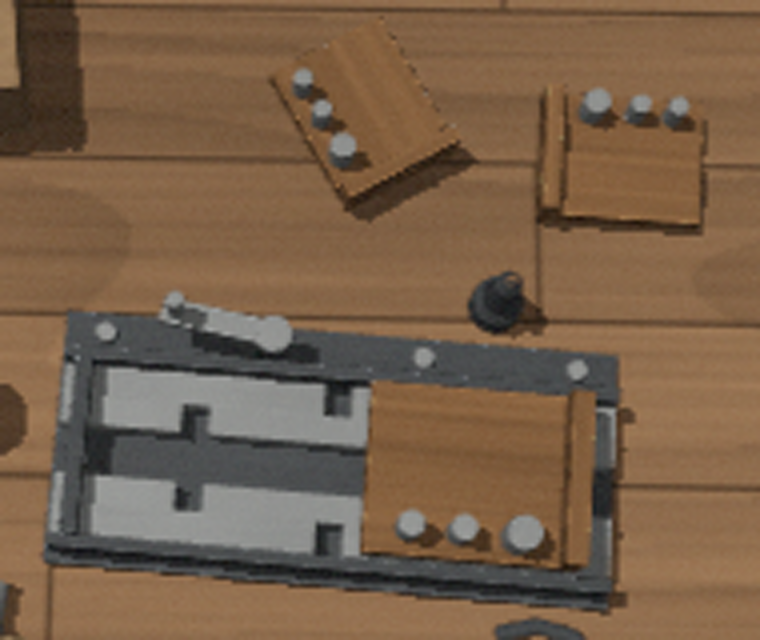

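View pics/side2.png

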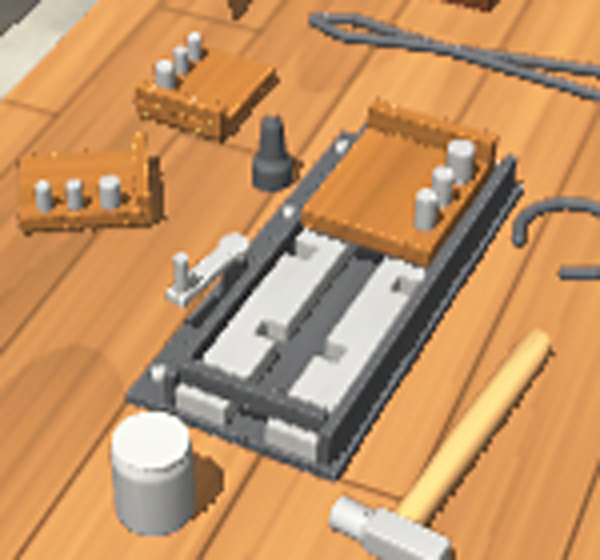

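The crop confirms it. The large board with cleat and pins is riding on the rails: cleat outer edge at top-view (429,183)-(427,227), front edge near x=371. The other two are visibly smaller and off the bed. The keeper pivot is at (348,168.5) and the peg top at (324,160). Next I'll measure.

```bash
python3 - <<'E'
from h import *
np.set_printoptions(precision=4,suppress=True)
t=cam('top'); s=cam('side')
T=lambda u,v:(280+(u-1.5)/4,85+(v-1.5)/4)
S=lambda u,v:(255+(u-1.5)/4,125+(v-1.5)/4)
for n,a,b in [('peg top',(175,298),(181,257)),('pivot cap',(274,333),(234,241)),('cleat out +x',(597,392),(373,101)),('cleat out -x',(588,568),(495,135)),('pin big',(524,533),(461,147)),
  ('notch F+',(195,420),(270,329)),('notch F-',(188,497),(333,351)),('notch R+',(338,401),(306,251)),('notch R-',(329,540),(403,287)),('screw far',(106,331),(158,371)),('screw near',(577,369),(342,146)),('screw mid',(424,357),(289,212))]:
    print(n,*tri([ray(t,*T(*a)),ray(s,*S(*b))]))
P=lambda z,*a:onz(t,*T(*a),z)
Q=lambda z,*a:onz(s,*S(*a),z)
print('top notch',[P(.03,*a) for a in [(195,420),(188,497),(338,401),(329,540)]])
print('top cleat',P(.078,597,392),P(.078,588,568),'peg',P(.094,175,298))
print('side cleat',Q(.078,373,101),Q(.078,495,135),'peg',Q(.094,181,257))
a,b=P(.0,106,331),P(.0,577,369); print('screw dir',np.arctan2(*(a-b)[:2][::1]), 'yaw',-np.degrees(np.arctan2((a-b)[0],(a-b)[1])))
E
```

```text
peg top [0.628  0.061  0.0959] [np.float64(0.0012825548413609084), np.float64(0.0012825548413609225)]
pivot cap [ 0.6133 -0.0074  0.0647] [np.float64(0.0017969299834433767), np.float64(0.001796929983443323)]
cleat out +x [ 0.5738 -0.2265  0.0763] [np.float64(0.002300201677512861), np.float64(0.002300201677512671)]
cleat out -x [ 0.4541 -0.2169  0.08  ] [np.float64(0.003161890493103196), np.float64(0.003161890493103146)]
pin big [ 0.4736 -0.173   0.0911] [np.float64(0.0015955002514722932), np.float64(0.0015955002514721802)]
notch F+ [0.5572 0.0462 0.0322] [np.float64(0.00174178655104957), np.float64(0.00174178655104957)]
notch F- [0.5015 0.0498 0.0327] [np.float64(0.0011452311215792866), np.float64(0.0011452311215794807)]
notch R+ [ 0.5705 -0.0549  0.0325] [np.float64(0.0006278766570790139), np.float64(0.0006278766570790154)]
notch R- [ 0.4758 -0.0487  0.0293] [np.float64(0.0032799467634846637), np.float64(0.0032799467634846836)]
screw far [0.6252 0.1122 0.0168] [np.float64(0.002386293848908712), np.float64(0.0023862938489086433)]
screw near [ 0.6028 -0.2266  0.0168] [np.float64(0.0016325940432526027), np.float64(0.001632594043252411)]
screw mid [ 0.6101 -0.1174  0.0152] [np.float64(0.0018584594459778595), np.float64(0.0018584594459776916)]
top notch [array([0.5559, 0.0459, 0.03  ]), array([0.5008, 0.0496, 0.03  ]), array([ 0.5716, -0.055 ,  0.03  ]), array([ 0.4725, -0.0493,  0.03  ])]
top cleat [ 0.5711 -0.2265  0.078 ] [ 0.4512 -0.2179  0.078 ] peg [0.6272 0.0607 0.094 ]
side cleat [ 0.5754 -0.2242  0.078 ] [ 0.458  -0.2193  0.078 ] peg [0.6304 0.059  0.094 ]
screw dir 0.06377612869170934 yaw -3.654103007718142
```

>>> carry_out([
  {"gripper": 1,"slide": [0.8,-0.51,0],"turn": [0,0,0]},
  {"gripper": 1,"slide": [0.8,-0.51,0],"turn": [0,0,0]},
  {"gripper": 1,"slide": [0.8,-0.51,0],"turn": [0,0,0]},
  {"gripper": 1,"slide": [0.8,-0.51,0],"turn": [0,0,0]},
  {"gripper": 1,"slide": [0.8,-0.51,0],"turn": [0,0,0]},
  {"gripper": 1,"slide": [0.8,-0.51,0],"turn": [0,0,0]},
  {"gripper": 1,"slide": [0.8,-0.51,0],"turn": [0,0,0]},
  {"gripper": 1,"slide": [0.8,-0.51,0],"turn": [0,0,0]},
  {"gripper": 1,"slide": [0.8,-0.51,0],"turn": [0,0,0]},
  {"gripper": 1,"slide": [0.8,-0.51,0],"turn": [0,0,0]},
  {"gripper": 1,"slide": [0.8,-0.51,0],"turn": [0,0,0]},
  {"gripper": 1,"slide": [0.8,-0.51,0],"turn": [0,0,0]},
], squeeze=20)

```text
time: 1.3
position: [0.3488, -0.4273, 0.2394]
orientation: [3.12, 0.365, 0.0]
ft_force: [0.4, -0.6, 0.4]
grip_width: -0.0001
gripper_force: 0.0
```

>>> carry_out([
  {"gripper": 1,"slide": [0.8,-0.51,0],"turn": [0,0,0]},
  {"gripper": 1,"slide": [0.8,-0.51,0],"turn": [0,0,0]},
  {"gripper": 1,"slide": [0.8,-0.51,0],"turn": [0,0,0]},
  {"gripper": 1,"slide": [0.8,-0.51,0],"turn": [0,0,0]},
  {"gripper": 1,"slide": [0.8,-0.51,0],"turn": [0,0,0]},
  {"gripper": 1,"slide": [0.8,-0.51,0],"turn": [0,0,0]},
  {"gripper": 1,"slide": [0.8,-0.51,0],"turn": [0,0,0]},
  {"gripper": 1,"slide": [0.8,-0.51,0],"turn": [0,0,0]},
  {"gripper": 1,"slide": [0.8,-0.51,0],"turn": [0,0,0]},
  {"gripper": 1,"slide": [0.8,-0.51,0],"turn": [0,0,0]},
])

```text
time: 2.13
position: [0.5141, -0.2572, 0.2393]
orientation: [3.12, 0.365, 0.0]
ft_force: [-0.3, 0.2, 0.1]
grip_width: -0.0
gripper_force: 0.0
```

>>> carry_out([
  {"gripper": 1,"slide": [0,0,0],"turn": [0,0,-1]},
  {"gripper": 1,"slide": [0,0,0],"turn": [0,0,-1]},
  {"gripper": 1,"slide": [0,0,0],"turn": [0,0,-1]},
  {"gripper": 1,"slide": [0,0,0],"turn": [0,0,-1]},
  {"gripper": 1,"slide": [0,0,0],"turn": [0,0,-1]},
  {"gripper": 1,"slide": [0,0,0],"turn": [0,0,-1]},
  {"gripper": 1,"slide": [0,0,0],"turn": [0,0,-1]},
  {"gripper": 1,"slide": [0,0,0],"turn": [0,0,-1]},
  {"gripper": 1,"slide": [0,0,0],"turn": [0,0,-1]},
  {"gripper": 1,"slide": [0,0,0],"turn": [0,0,-1]},
  {"gripper": 1,"slide": [0,0,0],"turn": [0,0,-1]},
  {"gripper": 1,"slide": [0,0,0],"turn": [0,0,-1]},
])

```text
time: 3.13
position: [0.5133, -0.2581, 0.2393]
orientation: [2.305, 2.135, -0.0]
ft_force: [0.3, -1.1, -0.4]
grip_width: 0.0001
gripper_force: 0.0
```

>>> carry_out([
  {"gripper": 1,"slide": [0,-0.12,0.9],"turn": [0,0,-0.1]},
  {"gripper": 1,"slide": [0,0,0.9],"turn": [0,0,0]},
  {"gripper": 1,"slide": [0,0,0.9],"turn": [0,0,0]},
  {"gripper": 1,"slide": [0,0,0.9],"turn": [0,0,0]},
  {"gripper": 1,"slide": [0,0,0.9],"turn": [0,0,0]},
  {"gripper": 1,"slide": [0,0,0.9],"turn": [0,0,0]},
  {"gripper": 1,"slide": [0,0,0.7],"turn": [0,0,0]},
  {"gripper": 1,"slide": [0,0,0.5],"turn": [0,0,0]},
  {"gripper": 1,"slide": [0,0,0.4],"turn": [0,0,0]},
  {"gripper": 1,"slide": [0,0,0.3],"turn": [0,0,0]},
  {"gripper": 1,"slide": [0,0,0],"turn": [0,0,0]},
])

```text
time: 4.05
position: [0.5098, -0.2576, 0.0557]
orientation: [-2.298, -2.14, 0.001]
ft_force: [-0.1, 0.3, 0.3]
grip_width: 0.0
gripper_force: 0.0
```

```bash
python3 - <<'E'
from h import *
c=cam('side'); save(c,'side3.png',(260,110,420,230),4)
o=robot.observe(); print(o['position'],o['ft_force'],o['q'])
p=o['position']; print(proj(c,p),proj(c,p-[0,0,.008]),proj(c,[.5132,-.2207,.078]))
E
```

```text
[ 0.51034989 -0.25777985  0.05656147] [ 0.65751589 -0.60433663  0.25507837] [ 0.69729584  0.62498393 -0.37290647  1.89315912  0.34297104  0.68656135
  0.04964438]
[367.35821589 154.01554789] [367.18715825 155.78513113] [363.74162492 154.46163572]
```

View pics/side3.png

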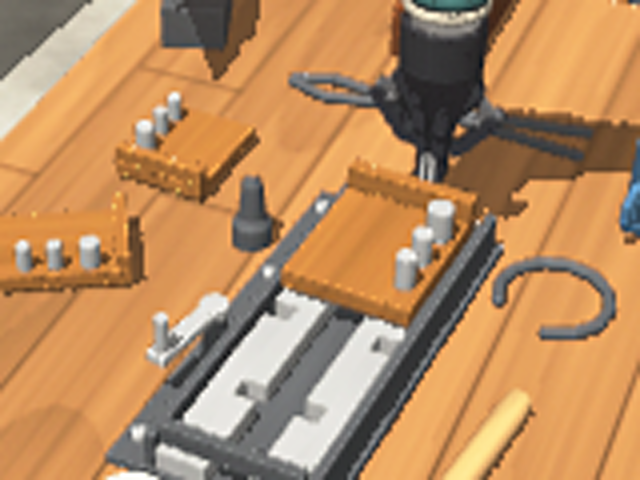

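The picture shows the closed fingertips behind the middle of the cleat (crop ~(428,170)), clear of the walls. Now a slow push along tool x.

>>> carry_out([
  {"gripper": 1,"slide": [0.12,0,0],"turn": [0,0,0]},
  {"gripper": 1,"slide": [0.12,0,0],"turn": [0,0,0]},
  {"gripper": 1,"slide": [0.12,0,0],"turn": [0,0,0]},
  {"gripper": 1,"slide": [0.12,0,0],"turn": [0,0,0]},
  {"gripper": 1,"slide": [0.12,0,0],"turn": [0,0,0]},
  {"gripper": 1,"slide": [0.12,0,0],"turn": [0,0,0]},
  {"gripper": 1,"slide": [0.12,0,0],"turn": [0,0,0]},
  {"gripper": 1,"slide": [0.12,0,0],"turn": [0,0,0]},
  {"gripper": 1,"slide": [0.12,0,0],"turn": [0,0,0]},
  {"gripper": 1,"slide": [0.12,0,0],"turn": [0,0,0]},
  {"gripper": 1,"slide": [0.12,0,0],"turn": [0,0,0]},
  {"gripper": 1,"slide": [0.12,0,0],"turn": [0,0,0]},
])

```text
time: 5.1
position: [0.5129, -0.2224, 0.0568]
orientation: [2.299, 2.14, -0.001]
ft_force: [-0.7, -4.1, 0.7]
grip_width: 0.0
gripper_force: 1.4
```

>>> carry_out([
  {"gripper": 1,"slide": [0.13,0,0],"turn": [0,0,0]},
  {"gripper": 1,"slide": [0.13,0,0],"turn": [0,0,0]},
  {"gripper": 1,"slide": [0.13,0,0],"turn": [0,0,0]},
  {"gripper": 1,"slide": [0.13,0,0],"turn": [0,0,0]},
  {"gripper": 1,"slide": [0.13,0,0],"turn": [0,0,0]},
  {"gripper": 1,"slide": [0.13,0,0],"turn": [0,0,0]},
  {"gripper": 1,"slide": [0.13,0,0],"turn": [0,0,0]},
  {"gripper": 1,"slide": [0.13,0,0],"turn": [0,0,0]},
  {"gripper": 1,"slide": [0.13,0,0],"turn": [0,0,0]},
  {"gripper": 1,"slide": [0.13,0,0],"turn": [0,0,0]},
  {"gripper": 1,"slide": [0.13,0,0],"turn": [0,0,0]},
  {"gripper": 1,"slide": [0.13,0,0],"turn": [0,0,0]},
])

```text
time: 6.1
position: [0.5157, -0.1828, 0.0568]
orientation: [2.299, 2.141, -0.0]
ft_force: [-1.2, -4.0, 1.0]
grip_width: 0.0005
gripper_force: 1.6
```

>>> carry_out([
  {"gripper": 1,"slide": [0.13,0,0],"turn": [0,0,0]},
  {"gripper": 1,"slide": [0.13,0,0],"turn": [0,0,0]},
  {"gripper": 1,"slide": [0.13,0,0],"turn": [0,0,0]},
  {"gripper": 1,"slide": [0.13,0,0],"turn": [0,0,0]},
  {"gripper": 1,"slide": [0.13,0,0],"turn": [0,0,0]},
  {"gripper": 1,"slide": [0.13,0,0],"turn": [0,0,0]},
  {"gripper": 1,"slide": [0.13,0,0],"turn": [0,0,0]},
  {"gripper": 1,"slide": [0.13,0,0],"turn": [0,0,0]},
  {"gripper": 1,"slide": [0.13,0,0],"turn": [0,0,0]},
  {"gripper": 1,"slide": [0.13,0,0],"turn": [0,0,0]},
  {"gripper": 1,"slide": [0.13,0,0],"turn": [0,0,0]},
  {"gripper": 1,"slide": [0.13,0,0],"turn": [0,0,0]},
])

```text
time: 7.1
position: [0.5185, -0.1438, 0.0568]
orientation: [2.299, 2.141, -0.0]
ft_force: [0.0, -3.7, 1.1]
grip_width: -0.0
gripper_force: 1.8
```

```bash
python3 - <<'E'
from h import *
o=robot.observe(); print(o['position'],o['ft_force'])
c=cam('side'); save(c,'side4.png',(260,110,420,230),4)
E
```

```text
[ 0.51845506 -0.14383366  0.05676834] [ 2.30845807e-03 -3.68003117e+00  1.07529685e+00]
```

View pics/side4.png

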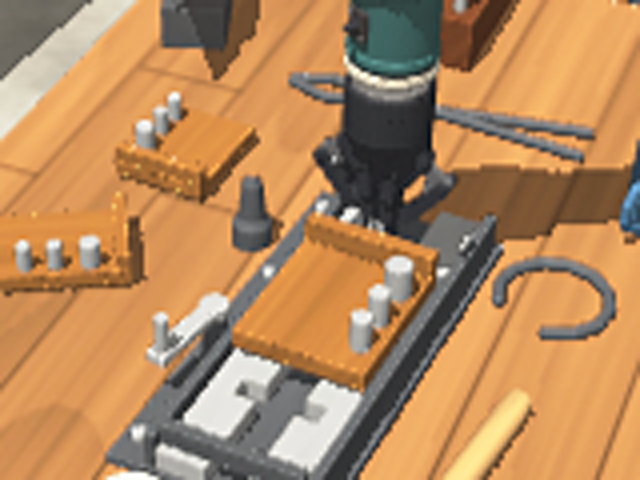

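The board is sliding straight and the front notches are still uncovered. I'll keep pushing, more slowly near the end.

>>> carry_out([
  {"gripper": 1,"slide": [0.13,0,0],"turn": [0,0,0]},
  {"gripper": 1,"slide": [0.13,0,0],"turn": [0,0,0]},
  {"gripper": 1,"slide": [0.13,0,0],"turn": [0,0,0]},
  {"gripper": 1,"slide": [0.13,0,0],"turn": [0,0,0]},
  {"gripper": 1,"slide": [0.13,0,0],"turn": [0,0,0]},
  {"gripper": 1,"slide": [0.13,0,0],"turn": [0,0,0]},
  {"gripper": 1,"slide": [0.13,0,0],"turn": [0,0,0]},
  {"gripper": 1,"slide": [0.13,0,0],"turn": [0,0,0]},
  {"gripper": 1,"slide": [0.13,0,0],"turn": [0,0,0]},
  {"gripper": 1,"slide": [0.13,0,0],"turn": [0,0,0]},
  {"gripper": 1,"slide": [0.13,0,0],"turn": [0,0,0]},
])

```text
time: 8.07
position: [0.521, -0.1081, 0.0568]
orientation: [-2.299, -2.141, 0.0]
ft_force: [-1.0, -3.4, 2.4]
grip_width: -0.0
gripper_force: 1.9
```

>>> carry_out([
  {"gripper": 1,"slide": [0.1,0,0],"turn": [0,0,0]},
  {"gripper": 1,"slide": [0.1,0,0],"turn": [0,0,0]},
  {"gripper": 1,"slide": [0.1,0,0],"turn": [0,0,0]},
  {"gripper": 1,"slide": [0.1,0,0],"turn": [0,0,0]},
])

```text
time: 8.4
position: [0.5217, -0.0984, 0.0568]
orientation: [2.299, 2.141, -0.0]
ft_force: [-0.3, -4.3, 1.6]
grip_width: 0.0001
gripper_force: 1.9
```

>>> carry_out([
  {"gripper": 1,"slide": [0.1,0,0],"turn": [0,0,0]},
  {"gripper": 1,"slide": [0.1,0,0],"turn": [0,0,0]},
])

```text
time: 8.57
position: [0.522, -0.0933, 0.0567]
orientation: [-2.299, -2.141, 0.0]
ft_force: [-0.4, -3.0, 1.6]
grip_width: -0.0003
gripper_force: 1.9
```

>>> carry_out([
  {"gripper": 1,"slide": [0.1,0,0],"turn": [0,0,0]},
  {"gripper": 1,"slide": [0.08,0,0],"turn": [0,0,0]},
])

```text
time: 8.73
position: [0.5222, -0.0881, 0.0566]
orientation: [-2.298, -2.141, -0.0]
ft_force: [0.1, -3.4, 1.4]
grip_width: -0.0002
gripper_force: 1.6
```

>>> carry_out([
  {"gripper": 1,"slide": [0.08,0,0],"turn": [0,0,0]},
  {"gripper": 1,"slide": [0.08,0,0],"turn": [0,0,0]},
])

```text
time: 8.9
position: [0.5224, -0.0846, 0.0566]
orientation: [-2.298, -2.141, 0.0]
ft_force: [-0.0, -2.6, 0.0]
grip_width: -0.0002
gripper_force: 1.4
```

>>> carry_out([
  {"gripper": 1,"slide": [0.08,0,0],"turn": [0,0,0]},
])

```text
time: 8.98
position: [0.5226, -0.0838, 0.0566]
orientation: [2.298, 2.141, -0.002]
ft_force: [-0.4, -8.9, 0.0]
grip_width: -0.0001
gripper_force: 4.5
```

```bash
python3 - <<'E'
from h import *
c=cam('side'); save(c,'side5.png',(265,145,385,235),6)
o=robot.observe(); print(o['position'],o['ft_force'])
yh=np.array([.064,.998,0]);xh=np.array([.998,-.064,0]);O=np.array([.526,-.002,0])
for z in (.056,.048):
  for x in(-.06,.06):
    q=proj(c,O+xh*x+yh*.075+[0,0,z]); print(z,x,(q-[265,145])*6+2.5)
E
```

```text
[ 0.52260459 -0.08382199  0.05659557] [ 0.20652438 -5.16275563 -0.48273855]
0.056 -0.06 [479.07847246 424.62946617]
0.056 0.06 [273.36630236 351.29551423]
0.048 -0.06 [478.44760642 435.74602604]
0.048 0.06 [273.6219299  362.36531501]
```

View pics/side5.png

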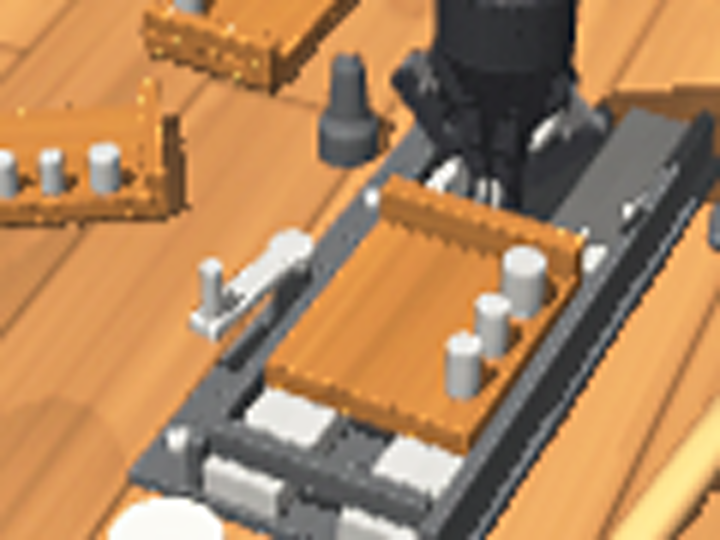

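The front top corners at crop (270,365) and (475,433) match the z = 48 mm prediction, so the board is down, and the force has jumped to 9 N. I'll make one small nudge to confirm it resists.

>>> carry_out([
  {"gripper": 1,"slide": [0.05,0,0],"turn": [0,0,0]},
  {"gripper": 1,"slide": [0,0,0],"turn": [0,0,0]},
])

```text
time: 9.2
position: [0.5226, -0.0838, 0.0566]
orientation: [2.299, 2.139, -0.003]
ft_force: [-0.1, -7.9, 1.3]
grip_width: 0.0002
gripper_force: 3.7
```

>>> carry_out([
  {"gripper": 1,"slide": [-0.2,0,0],"turn": [0,0,0]},
  {"gripper": 1,"slide": [-0.5,0,0],"turn": [0,0,0]},
  {"gripper": 1,"slide": [-0.5,0,0],"turn": [0,0,0]},
  {"gripper": 1,"slide": [0,0,-0.95],"turn": [0,0,0]},
  {"gripper": 1,"slide": [0,0,-0.95],"turn": [0,0,0]},
  {"gripper": 1,"slide": [0,0,-0.95],"turn": [0,0,0]},
  {"gripper": 1,"slide": [0,0,-0.95],"turn": [0,0,0]},
  {"gripper": 1,"slide": [0,0,-0.95],"turn": [0,0,0]},
  {"gripper": 1,"slide": [0,0,-0.95],"turn": [0,0,0]},
])

```text
time: 9.95
position: [0.5204, -0.1124, 0.2004]
orientation: [-2.299, -2.14, -0.0]
ft_force: [-0.3, -0.5, -0.1]
grip_width: -0.0002
gripper_force: 0.0
```

>>> carry_out([
  {"gripper": 1,"slide": [0.7,0.52,0],"turn": [0,0,0]},
  {"gripper": 1,"slide": [0.7,0.52,0],"turn": [0,0,0]},
  {"gripper": 1,"slide": [0.7,0.52,0],"turn": [0,0,0]},
  {"gripper": 1,"slide": [0.7,0.52,0],"turn": [0,0,0]},
  {"gripper": 1,"slide": [0.7,0.52,0],"turn": [0,0,0]},
  {"gripper": 1,"slide": [0.7,0.52,0],"turn": [0,0,0]},
  {"gripper": 1,"slide": [0.7,0.52,0],"turn": [0,0,0]},
  {"gripper": 1,"slide": [0.7,0.52,0],"turn": [0,0,0]},
  {"gripper": 1,"slide": [0.7,0.52,0],"turn": [0,0,0]},
  {"gripper": 1,"slide": [0.7,0.52,0],"turn": [0,0,0]},
])

```text
time: 10.78
position: [0.6635, 0.0534, 0.1989]
orientation: [-2.299, -2.14, 0.0]
ft_force: [0.6, 0.1, 0.2]
grip_width: -0.0006
gripper_force: 0.0
```

>>> carry_out([
  {"gripper": 1,"slide": [0,0,0],"turn": [0,0,1]},
  {"gripper": 1,"slide": [0,0,0],"turn": [0,0,1]},
  {"gripper": 1,"slide": [0,0,0],"turn": [0,0,1]},
  {"gripper": 1,"slide": [0,0,0],"turn": [0,0,1]},
  {"gripper": 1,"slide": [0,0,0],"turn": [0,0,1]},
  {"gripper": 1,"slide": [0,0,0],"turn": [0,0,1]},
  {"gripper": 1,"slide": [0,0,0],"turn": [0,0,1]},
  {"gripper": 1,"slide": [0,0,0],"turn": [0,0,1]},
])

```text
time: 11.45
position: [0.6628, 0.0527, 0.1989]
orientation: [-2.973, -1.012, 0.001]
ft_force: [0.4, 0.3, -0.9]
grip_width: -0.0001
gripper_force: 0.0
```

>>> carry_out([
  {"gripper": 1,"slide": [0,0,0],"turn": [0,0,1]},
  {"gripper": 1,"slide": [0,0,0],"turn": [0,0,1]},
  {"gripper": 1,"slide": [0,0,0],"turn": [0,0,1]},
  {"gripper": 1,"slide": [0,0,0],"turn": [0,0,1]},
  {"gripper": 1,"slide": [0,0,0],"turn": [0,0,1]},
  {"gripper": 1,"slide": [0,0,0],"turn": [0,0,1]},
  {"gripper": 1,"slide": [0,0,0],"turn": [0,0,1]},
  {"gripper": 1,"slide": [0,0,0],"turn": [0,0,1]},
  {"gripper": 1,"slide": [0,0,0],"turn": [0,0,0.4]},
  {"gripper": 1,"slide": [0,0,0],"turn": [0,0,0]},
])

```text
time: 12.28
position: [0.6628, 0.0529, 0.199]
orientation: [-3.123, 0.343, 0.001]
ft_force: [-0.5, -0.3, -0.6]
grip_width: -0.0001
gripper_force: 0.0
```

```bash
python3 - <<'E'
from h import *
np.set_printoptions(precision=4,suppress=True)
c=cam('side'); save(c,'side6.png',(265,145,385,235),6)
o=robot.observe(); p=o['position'];R=cv2.Rodrigues(o['orientation'])[0];print(p,np.degrees(np.arctan2(R[1,0],R[0,0])),R[:,2],o['q'],o['time'])
yh=np.array([.064,.998,0]);xh=np.array([.998,-.064,0]);O=np.array([.526,-.002,0])
print('bed',(p-O)@xh,(p-O)@yh)
tgt=np.array([.6614,.0535,.078]); print('to go, tool units',R.T@(tgt-p)/.025)
E
```

```text
[0.6628 0.053  0.199 ] -12.425734694777567 [-0.0005  0.0001 -1.    ] [-0.0723  0.5348 -0.0812  1.5944  0.0486  1.0148 -1.9556] 12.3333
bed 0.13299039239296234 0.06360100655127224
to go, tool units [-0.0562 -0.0096  4.8397]
```

View pics/side6.png

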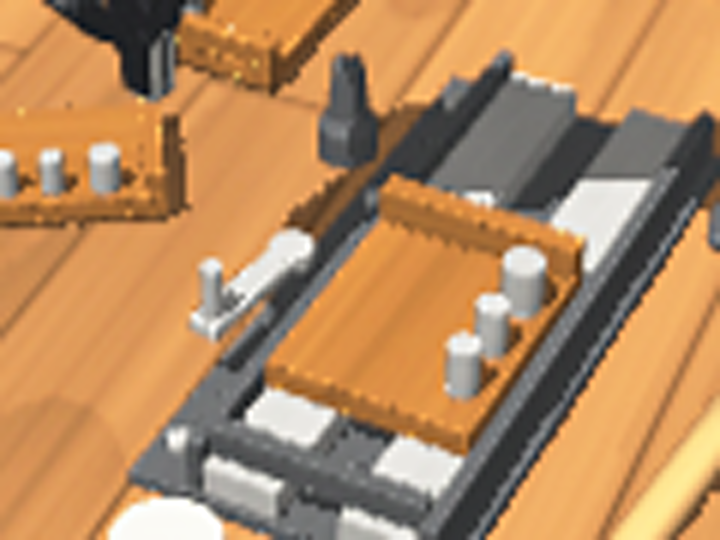

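The board lies flat in its seat and the keeper is undisturbed: peg at crop (210,285), pivot at (293,250). I'll descend beside the peg and ease into contact.

>>> carry_out([
  {"gripper": 1,"slide": [0,0,0.9],"turn": [0,0,0]},
  {"gripper": 1,"slide": [0,0,0.9],"turn": [0,0,0]},
  {"gripper": 1,"slide": [0,0,0.9],"turn": [0,0,0]},
  {"gripper": 1,"slide": [0,0,0.9],"turn": [0,0,0]},
  {"gripper": 1,"slide": [0,0,0.7],"turn": [0,0,0]},
  {"gripper": 1,"slide": [0,0,0.5],"turn": [0,0,0]},
  {"gripper": 1,"slide": [0,0,0],"turn": [0,0,0]},
])

```text
time: 12.92
position: [0.6609, 0.053, 0.0761]
orientation: [3.122, -0.34, -0.008]
ft_force: [-1.7, 0.9, -1.4]
grip_width: 0.0003
gripper_force: 0.0
```

>>> carry_out([
  {"gripper": 1,"slide": [-0.12,0,0],"turn": [0,0,0]},
  {"gripper": 1,"slide": [-0.12,0,0],"turn": [0,0,0]},
  {"gripper": 1,"slide": [-0.12,0,0],"turn": [0,0,0]},
  {"gripper": 1,"slide": [-0.12,0,0],"turn": [0,0,0]},
  {"gripper": 1,"slide": [-0.12,0,0],"turn": [0,0,0]},
  {"gripper": 1,"slide": [-0.12,0,0],"turn": [0,0,0]},
  {"gripper": 1,"slide": [-0.12,0,0],"turn": [0,0,0]},
  {"gripper": 1,"slide": [0,0,0],"turn": [0,0,0]},
])

```text
time: 13.58
position: [0.642, 0.0585, 0.0796]
orientation: [-3.123, 0.34, -0.0]
ft_force: [-0.6, -0.0, 0.2]
grip_width: -0.0001
gripper_force: 0.0
```

>>> carry_out([
  {"gripper": 1,"slide": [-0.12,0,0],"turn": [0,0,0]},
  {"gripper": 1,"slide": [-0.118,-0.023,0],"turn": [0,0,-0.4]},
  {"gripper": 1,"slide": [-0.118,-0.023,0],"turn": [0,0,-0.4]},
  {"gripper": 1,"slide": [-0.118,-0.023,0],"turn": [0,0,-0.4]},
  {"gripper": 1,"slide": [-0.118,-0.023,0],"turn": [0,0,-0.4]},
  {"gripper": 1,"slide": [-0.118,-0.023,0],"turn": [0,0,-0.4]},
  {"gripper": 1,"slide": [-0.118,-0.023,0],"turn": [0,0,-0.4]},
  {"gripper": 1,"slide": [-0.118,-0.023,0],"turn": [0,0,-0.4]},
  {"gripper": 1,"slide": [-0.118,-0.023,0],"turn": [0,0,-0.4]},
])

```text
time: 14.33
position: [0.6163, 0.0648, 0.0793]
orientation: [3.136, 0.188, 0.001]
ft_force: [0.9, 0.1, 0.8]
grip_width: 0.0001
gripper_force: 0.4
```

```bash
cat > st.py <<'E'
from h import *
np.set_printoptions(precision=4,suppress=True)
o=robot.observe(); p=o['position'];R=cv2.Rodrigues(o['orientation'])[0];y=np.degrees(np.arctan2(R[1,0],R[0,0]))
yh=np.array([.064,.998,0]);xh=np.array([.998,-.064,0]);O=np.array([.526,-.002,0])
b=np.array([(p-O)@xh-.087,(p-O)@yh]);t=np.radians(y+3.67);n=np.array([np.cos(t),np.sin(t)]);r=np.array([-n[1],n[0]])
F=o['ft_force'];print('bedyaw',y+3.67,'d',b@n,'rad',b@r,'z',p[2],'bed',b,'F',F, 'F along push',-F@R[:,0],o['time'])
E
python3 - <<'E'
from st import *
c=cam('side'); save(c,'side7.png',(265,145,385,235),6)
E
```

```text
bedyaw 10.51530142575375 d 0.012134426318185282 rad 0.07144951229025391 z 0.07926298811981683 bed [-0.0011  0.0725] F [0.8724 0.0663 0.7684] F along push -0.8744384041663935 14.3333
```

View pics/side7.png

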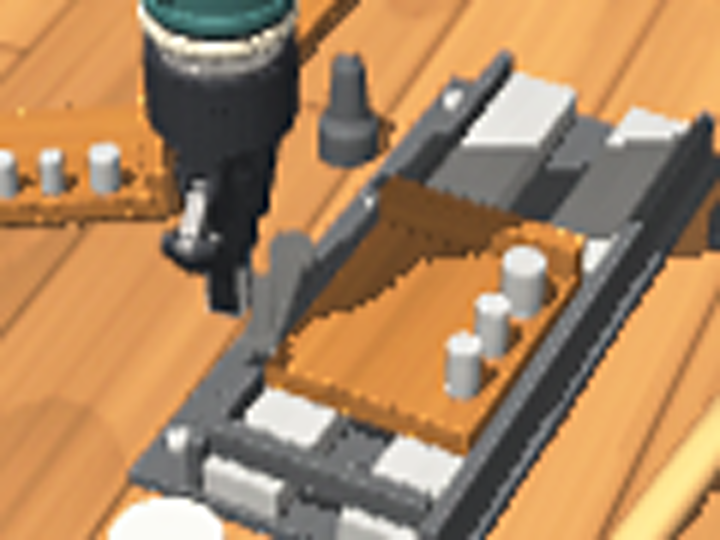

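The keeper has swung with the fingers (bar now from (293,245) towards (260,340)) at about 1 N. I'll continue the arc.

>>> carry_out([
  {"gripper": 1,"slide": [-0.118,-0.016,0],"turn": [0,0,-0.4]},
  {"gripper": 1,"slide": [-0.118,-0.016,0],"turn": [0,0,-0.4]},
  {"gripper": 1,"slide": [-0.118,-0.016,0],"turn": [0,0,-0.4]},
  {"gripper": 1,"slide": [-0.118,-0.016,0],"turn": [0,0,-0.4]},
  {"gripper": 1,"slide": [-0.118,-0.016,0],"turn": [0,0,-0.4]},
  {"gripper": 1,"slide": [-0.118,-0.016,0],"turn": [0,0,-0.4]},
  {"gripper": 1,"slide": [-0.118,-0.016,0],"turn": [0,0,-0.4]},
  {"gripper": 1,"slide": [-0.118,-0.016,0],"turn": [0,0,-0.4]},
  {"gripper": 1,"slide": [-0.118,-0.016,0],"turn": [0,0,-0.4]},
  {"gripper": 1,"slide": [-0.118,-0.016,0],"turn": [0,0,-0.4]},
  {"gripper": 1,"slide": [-0.118,-0.016,0],"turn": [0,0,-0.4]},
  {"gripper": 1,"slide": [-0.118,-0.016,0],"turn": [0,0,-0.4]},
])

```text
time: 15.38
position: [0.5818, 0.0577, 0.0793]
orientation: [-2.991, -0.96, -0.001]
ft_force: [0.4, 0.1, 0.2]
grip_width: 0.0001
gripper_force: 0.4
```

```bash
python3 st.py
```

```text
bedyaw 39.27110049481112 d 0.012786946197526588 rad 0.07110212423601016 z 0.07926132738225776 bed [-0.0351  0.0631] F [0.4341 0.0891 0.2205] F along push -0.40490207454842575 15.3833
```

>>> carry_out([
  {"gripper": 1,"slide": [-0.118,-0.016,0],"turn": [0,0,-0.4]},
  {"gripper": 1,"slide": [-0.118,-0.016,0],"turn": [0,0,-0.4]},
  {"gripper": 1,"slide": [-0.118,-0.016,0],"turn": [0,0,-0.4]},
  {"gripper": 1,"slide": [-0.118,-0.016,0],"turn": [0,0,-0.4]},
  {"gripper": 1,"slide": [-0.118,-0.016,0],"turn": [0,0,-0.4]},
  {"gripper": 1,"slide": [-0.118,-0.016,0],"turn": [0,0,-0.4]},
  {"gripper": 1,"slide": [-0.118,-0.016,0],"turn": [0,0,-0.4]},
  {"gripper": 1,"slide": [-0.118,-0.016,0],"turn": [0,0,-0.4]},
  {"gripper": 1,"slide": [-0.118,-0.016,0],"turn": [0,0,-0.4]},
  {"gripper": 1,"slide": [-0.118,-0.016,0],"turn": [0,0,-0.4]},
  {"gripper": 1,"slide": [-0.118,-0.016,0],"turn": [0,0,-0.4]},
  {"gripper": 1,"slide": [-0.118,-0.016,0],"turn": [0,0,-0.4]},
])

```text
time: 16.38
position: [0.5549, 0.0346, 0.0792]
orientation: [-2.658, -1.674, -0.0]
ft_force: [-0.7, 1.4, 0.2]
grip_width: -0.0
gripper_force: 0.4
```

>>> carry_out([
  {"gripper": 1,"slide": [-0.118,-0.016,0],"turn": [0,0,-0.4]},
  {"gripper": 1,"slide": [-0.118,-0.016,0],"turn": [0,0,-0.4]},
  {"gripper": 1,"slide": [-0.118,-0.016,0],"turn": [0,0,-0.4]},
  {"gripper": 1,"slide": [-0.118,-0.016,0],"turn": [0,0,-0.4]},
  {"gripper": 1,"slide": [-0.118,-0.016,0],"turn": [0,0,-0.4]},
])

```text
time: 16.8
position: [0.5476, 0.0216, 0.0792]
orientation: [-2.468, -1.943, 0.0]
ft_force: [-0.5, 1.0, -0.6]
grip_width: -0.0
gripper_force: 0.4
```

```bash
python3 st.py
```

```text
bedyaw 80.0746953147225 d 0.012986188352065834 rad 0.07020343452061033 z 0.07919766916840201 bed [-0.0669  0.0249] F [-0.4977  0.9852 -0.6419] F along push -0.8405236432869786 16.8
```

>>> carry_out([
  {"gripper": 1,"slide": [-0.118,-0.016,0],"turn": [0,0,-0.4]},
  {"gripper": 1,"slide": [-0.118,-0.016,0],"turn": [0,0,-0.4]},
  {"gripper": 1,"slide": [-0.08,-0.01,0],"turn": [0,0,-0.3]},
  {"gripper": 1,"slide": [0,0,0],"turn": [0,0,0]},
])

```text
time: 17.13
position: [0.545, 0.0134, 0.0791]
orientation: [-2.354, -2.079, 0.001]
ft_force: [-0.2, 0.2, 0.7]
grip_width: -0.0001
gripper_force: 0.0
```

```bash
python3 - <<'E'
from st import *
t=cam('top'); s=cam('side')
A=cv2.resize(t['img'][140:220,330:420],None,fx=5,fy=5,interpolation=cv2.INTER_CUBIC)
B=cv2.resize(s['img'][150:230,290:370],None,fx=5,fy=5,interpolation=cv2.INTER_CUBIC)
cv2.imwrite('pics/both.png',np.hstack([A[:400,:400],B])[:,:,::-1])
Z=lambda th,r,z:O+xh*(.087-r*np.sin(th))+yh*(r*np.cos(th))+[0,0,z]
for th in (1.47,1.57,1.62): print(th,[((proj(c,Z(th,r,z))-o)*5+2).round(0).tolist()+[400*k,0] for k,(c,o) in enumerate([(t,(330,140)),(s,(290,150))]) for r,z in((0,.065),(.07,.094))])
E
```

```text
bedyaw 86.56637962574881 d 0.012429880684348936 rad 0.06986416662999989 z 0.07908712469549192 bed [-0.069   0.0166] F [-0.2032  0.2112  0.7422] F along push -0.18434780905269235 17.1333
1.47 [[92.0, 139.0, 0, 0], [72.0, 251.0, 0, 0], [121.0, 177.0, 400, 0], [211.0, 181.0, 400, 0]]
1.57 [[92.0, 139.0, 0, 0], [84.0, 252.0, 0, 0], [121.0, 177.0, 400, 0], [217.0, 175.0, 400, 0]]
1.62 [[92.0, 139.0, 0, 0], [91.0, 253.0, 0, 0], [121.0, 177.0, 400, 0], [219.0, 172.0, 400, 0]]
```

View pics/both.png

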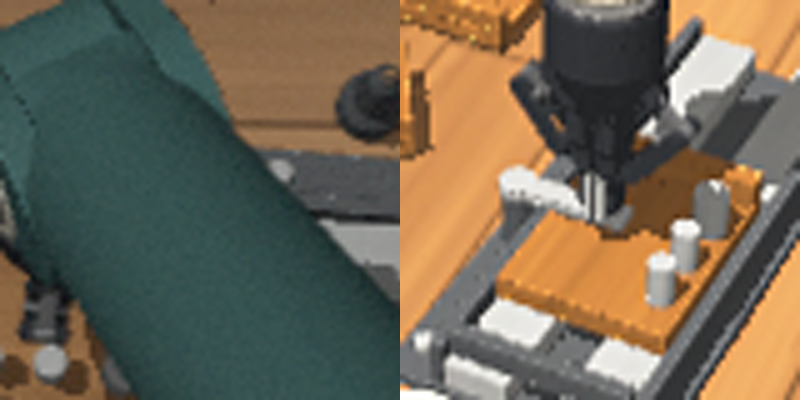

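The side view shows the bar lying across the board with the fingertips at its peg (630,205), but the fingers hide the peg. I'll back off, lift, move aside and measure the angle from the top view.

>>> carry_out([
  {"gripper": 1,"slide": [0.4,0,0],"turn": [0,0,0]},
  {"gripper": 1,"slide": [0.7,0,0],"turn": [0,0,0]},
  {"gripper": 1,"slide": [0.7,0,0],"turn": [0,0,0]},
  {"gripper": 1,"slide": [0,0,-0.9],"turn": [0,0,0]},
  {"gripper": 1,"slide": [0,0,-0.9],"turn": [0,0,0]},
  {"gripper": 1,"slide": [0,0,-0.9],"turn": [0,0,0]},
  {"gripper": 1,"slide": [0,0,-0.9],"turn": [0,0,0]},
  {"gripper": 1,"slide": [0,0,-0.9],"turn": [0,0,0]},
])

```text
time: 17.9
position: [0.5507, 0.0598, 0.1929]
orientation: [-2.353, -2.081, -0.0]
ft_force: [-0.5, 0.2, -0.1]
grip_width: 0.0002
gripper_force: 0.0
```

>>> carry_out([
  {"gripper": 1,"slide": [0.9,-0.3,0],"turn": [0,0,0]},
  {"gripper": 1,"slide": [0.9,-0.3,0],"turn": [0,0,0]},
  {"gripper": 1,"slide": [0.9,-0.3,0],"turn": [0,0,0]},
  {"gripper": 1,"slide": [0.9,-0.3,0],"turn": [0,0,0]},
  {"gripper": 1,"slide": [0.9,-0.3,0],"turn": [0,0,0]},
  {"gripper": 1,"slide": [0.9,-0.3,0],"turn": [0,0,0]},
  {"gripper": 1,"slide": [0.9,-0.3,0],"turn": [0,0,0]},
  {"gripper": 1,"slide": [0.9,-0.3,0],"turn": [0,0,0]},
  {"gripper": 1,"slide": [0.9,-0.3,0],"turn": [0,0,0]},
  {"gripper": 1,"slide": [0.9,-0.3,0],"turn": [0,0,0]},
])

```text
time: 18.73
position: [0.5033, 0.2932, 0.1918]
orientation: [-2.354, -2.08, -0.0]
ft_force: [1.2, -0.0, -0.2]
grip_width: 0.0001
gripper_force: 0.0
```

```bash
python3 - <<'E'
from st import *
for n in ('top','side'):
    c=cam(n); im=c['img']
    Z=lambda th,r,z:O+xh*(.087-r*np.sin(th))+yh*(r*np.cos(th))+[0,0,z]
    a,b=proj(c,Z(1.57,0,.062)),proj(c,Z(1.57,.07,.094)); print(n,a,b)
    hsv=cv2.cvtColor(im,cv2.COLOR_RGB2HSV); m=((hsv[:,:,1]<60)&(hsv[:,:,2]>120)).astype(np.uint8)
    k,l,s,ce=cv2.connectedComponentsWithStats(m)
    for i in range(1,k):
        if np.hypot(*(ce[i]-(a+b)/2))<60 and s[i,4]>8: print(s[i],ce[i].round(1))
    x0,y0=(np.minimum(a,b)-14).astype(int); x1,y1=(np.maximum(a,b)+14).astype(int)
    print(x0,y0)
    for r in range(y0,y1): print(r,''.join('#' if v else '.' for v in m[r,x0:x1]))
E
```

```text
bedyaw 86.6060270015992 d 0.28499478063366884 rad 0.1456822898218654 z 0.19182478213715243 bed [-0.1286  0.2931] F [ 1.2371 -0.0463 -0.2169] F along push -0.10617829816753431 18.7333
top [348.0054 167.6435] [346.4995 190.0724]
[304 165   5   5  18] [305.9 167.3]
[343 164  10  33 205] [347.2 178.4]
[383 172   6   5  20] [385.5 173.8]
[294 176   5  14  38] [296.2 182.7]
[306 177  14  15 185] [312.3 184.1]
[293 203   3   7  19] [294. 206.]
[303 204  14  11 107] [309.2 208.1]
[324 208   7   6  32] [326.7 210.6]
[337 209   6   6  30] [339.6 211.6]
[350 209  10   9  60] [354.4 213. ]
332 153
153 ..............................
154 ..............................
155 ..............................
156 ..............................
157 ..............................
158 ..............................
159 ..............................
160 ..............................
161 ..............................
162 ..............................
163 ..............................
164 ..............#####...........
165 .............#######..........
166 ........#...########..........
167 ............#
[... 2676 characters left out ...]
.#.......####...........
186 .#.................#####........###............
187 ...................#######......####...........
188 ...................##########...####...........
189 ...................################............
190 ...................################............
191 ....................###############.##.........
192 .......................##############..........
193 ..........................###########..........
194 .............................#######..........#
195 ................................###..........##
196 ..............................................#
197 ..............................................#
198 ..............................................#
```

The peg top measures about (346.7,190) in the top view and (333.2,184.5) in the side view. The predictions for 1.57 rad are (346.5,190.1) and (333.0,184.5), so the keeper is straight across the board and the hand is clear. I'm handing in.

```bash
python3 -c "
from cell import robot
print(robot.sign_off())"
```

```text
the job is handed in; nothing more can be done
None
```

The job is handed in at about 19 s: the board is seated flat in its notches, the keeper lies straight across it (about 1.57 rad in both views), and the hand is clear with no other object approached.

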